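Thread the go gauge pin through both bracket ears

ROBOT

A 6-joint arm with a two-finger parallel gripper is mounted at the origin on the work surface. World frame = base frame: x ahead of the robot, y to its left, z up, the work surface at z = 0. Lengths are in m, angles in degrees, forces in N, time in s.
With the tool pointing down it reaches from about 0.4 to 0.825 m from the base axis. Payload 7 kg.
Tool frame: the origin (TCP) lies on the centre line of the jaws, within the pads' length; the fingertips stand 14 mm ahead of it and the grasp point (between the pads) lies 5 mm behind it; z points along the fingers, y is the line along which they close (so a half turn about z gives the same grasp; the last joint's range is limited). The gripper opens to 88 mm and grips with 3 to 60 N. Pads are 19 mm wide; open, the fingers measure 130 mm over their backs; the gripper's body (78 mm by 193 mm) begins 47 mm behind the grasp point.
Start: joints at [91.965, 20.546, 0.682, 0, -70.136, -16.507], TCP at [0.169, 0.653, 0.241] pointing down, gripper open.
Joint ranges: [-176.03, 176.03], [-82.01, 121.73], [-58.28, 71.71], [-173.87, 95.51], [-174.79, -0.11], [-173.66, 173.66]. Speed limits (degrees/s): [136.94, 136.94, 172.46, 180, 180, 180].

INTERFACE

Orientations are given as [roll, pitch, yaw] about the fixed x, y, z axes, in that order (R = Rz(yaw) Ry(pitch) Rx(roll)).
In Python, from plant import r gives the robot as it stands.
- The arm moves only by the tool send_rows, never from a script. Its argument "steps" is a list of rows, each an object with "dp": the shift along the tool's x, y, z in mm, a list of three; "roll": the turn about the tool's z in rad; "jaw": the opening in per cent of the stroke, from 0 (shut) to 100 (fully open). In form: [{"dp": [tx, ty, tz], "roll": roll, "jaw": jaw}, ...]. A call has 1 to 5 rows; each row is the pose to reach, as a shift and turn from the pose commanded when the call began, along the tool's axes at that moment; what a row does not reach only later rows make up. A row lasts 1/8 s, in which the tool goes at most 62.5 mm and 10.7 degrees, less where a joint would pass 70% of its speed; a pose out of reach is approached as far as the arm can. A call with a gripper value outside its range is refused whole. The fingers move at their own pace and stop on an object; "newtons" is the grip in N (left out, the last holds). Time passes only in rows, so rows that repeat a pose let the fingers close. It gives the time, the measured TCP pose, the force, the opening and the grip force at its end, in the units of the state.
- r.get_state(): the state, without advancing time (a new reading comes with each control period).
- r.capture(name): name is "scene" or "top" or "wrist"; returns a dict with "image" (480x640x3 uint8, blue, green, red), "K" (3x3 intrinsics, pixels), "rvec" (rotation vector, rad) and "tvec" (3), from world to camera coordinates, as OpenCV has them. Camera axes: x right, y down, z forward; pixel columns grow to the right and rows downward; lengths in m; the calibration is good to about 2 mm. A picture is of the moment at which its call begins. There is no depth.
- r.close_job(): hands the job in; it is judged then, once.
The state is a dict: "time_s": time; "joints": joint angles; "qd": joint speeds; "joint_torque": joint torques, N m; "tcp_pos": TCP position; "eef_rot": TCP orientation; "contact_force": force on the tool from outside, world axes, zero at the start; "moment": the same for the moment, N m; "gripper_width": finger opening in m; "gripper_force": force on a finger pad.
Only numpy, scipy, OpenCV 4.12 (cv2) and the standard library are available. Lean on these libraries where they do the work, as an engineer would, in place of code of your own. Each camera call takes 0.05 s, during which the arm holds its last target. There are 200 camera calls.

TASK

Draw the green-handled go gauge pin from its stand, feel for the bore of the blue bracket with its tip, and thread it down through both ears until its collar rests flat on the upper ear, then let go. The bracket is clamped anywhere along its slot, so search for the bore by touch with light pressure (never more than about 25 N), and lower the pin, do not drop it. Leave the red no-go pin, the ring gauge and the stepped block where they are.

Things in the scene. Friction and masses are not known exactly. Their poses are not given: they have to be found in the camera images.
- go_pin_grip (a point): Middle of the go pin's green square handle, 18 x 18 mm (faces along this point's x and y), 48 mm tall; 96 mm above the pin's tip, z up along the pin. The pin weighs about 130 g. Under the handle is a round steel collar, 26 mm across, 8 mm thick, then a straight steel shaft 12 mm in diameter, 64 mm long, with a 1 mm chamfer at the tip.
- go_pin_tip (a point): Centre of the lower end of the go pin's shaft, 64 mm below the collar's underside, 96 mm below the handle's middle; z up along the pin. With the pin fully home in the bracket the tip is 20 mm above the granite.
- go_pin_stand: Pale wooden block fixed to the granite, 60 x 60 mm, 70 mm high, origin at the centre of its underside. The go pin starts upright in its 13.5 mm hole, its collar resting on the block's top, so it must rise 64 mm to come clear. The no-go pin's stand is alike; the two can swap places.
- fixture: Aluminium base fixed to the granite, 100 (x) x 170 (y) x 10 mm; origin at the centre of its underside, z up. A blue bracket is clamped rigidly on it: two level ears, 50 x 50 x 12 mm, one above the other, tops 84 and 42 mm above the granite (30 mm gap between them, 20 mm free below the lower one), joined by an upright web 14 mm thick on the -x side.
- datum (a point): Zero of the bracket's slot (red line on the base), at the height of the upper ear's top, axes as the fixture's. Both ears have a 13 mm through hole with 1 mm chamfer, exactly in line, vertical, 3 to 21 mm from this point along +y (0 in x); how far is not measured and varies. The pin enters within about 1 mm of the axis, else its tip stands on the ear's flat top. The clamp does not give.
- nogo_pin_grip (a point): Bystander: middle of the red square handle of the no-go pin (15 mm shaft, otherwise sized as the go pin), upright in its own fixed wooden stand. Does not fit the bracket; leave it.
- ring_center (a point): Bystander: centre of a loose steel ring gauge, 52 mm across, 20 mm high, with a 30 mm hole, lying flat. Leave it.
- block_center (a point): Bystander: middle of a loose aluminium stepped block, 50 x 36 x 32 mm, on the granite. Leave it.
There are look-alikes about, which are no part of the job. Leave any orange look-alike of the fixture alone.

How it is judged (in metres and radians):
On the way, in this order (a step that is already met when the one before it is completed fails the run):
1. the go pin is drawn clear of its stand, held by the fingers (height (world z) of go_pin_tip above 0.075 m and contact force between the fingers and go_pin above 1 N), for 0.2 s.
2. the pin's tip is in the bracket's bore, below the top of the upper ear, while the fingers hold it (z of go_pin_tip in the frame of datum below -0.005 m and x of go_pin_tip in the frame of datum between -0.006 and 0.006 m and y of go_pin_tip in the frame of datum between -0.002 and 0.026 m and contact force between the fingers and go_pin above 1 N), for 0.1 s.
At the end, for the whole second after the job is handed in: The go pin is through both ears with its collar resting on the upper ear (tip at most 22 mm above the granite, 20 when home; within 6 mm of the slot's line and between -2 and 26 mm along it), upright within 0.06 rad, and released (height (world z) of go_pin_tip below 0.022 m and x of go_pin_tip in the frame of datum between -0.006 and 0.006 m and y of go_pin_tip in the frame of datum between -0.002 and 0.026 m and angle between the z axis of go_pin_tip and the z axis of fixture, either way round below 0.06 rad and contact force between the fingers and go_pin below 0.1 N); the robot touches nothing.
It fails at once if the pin presses the bracket or fixture with more than 30 N (contact force between go_pin and fixture above 30 N).
It fails at once if the pin is dropped through the bore (faster than 0.3 m/s with its tip below the upper ear's top) (z of go_pin_tip in the frame of datum below -0.002 m and horizontal distance between go_pin_tip and datum below 0.03 m and linear speed of go_pin above 0.3 m/s).
It fails at once if the no-go pin is moved more than 15 mm (distance of nogo_pin_grip from where it was at the start of the episode above 0.015 m).
It fails at once if the ring gauge is moved more than 15 mm (distance of ring_center from where it was at the start of the episode above 0.015 m).
It fails at once if the stepped block is moved more than 15 mm (distance of block_center from where it was at the start of the episode above 0.015 m).
It also fails if it takes over 56 s, if anything falls off the work surface, if the arm or the gripper's body presses on something with over 40 N, if the wrist force passes 120 N, or if a joint passes its speed limit or range.

## Working session

There is one attempt and no reset: what is moved stays moved. The work goes in short steps, Python scripts to look and compute and a tool call to move; the robot and the scene stay as the last step left them, time stands still between calls to the robot, and variables do not carry over. Pictures are saved under pics/ and viewed, at most 10 in all, crops included, and the job is handed in when it is done.

Besides the shell and the picture viewer there is one more tool, called after "Request:" as name(argument=value, ...), one argument or row to a line, values as JSON. send_rows: Moves the arm, as the interface text tells. Its arguments: {"type":"object","properties":{"steps":{"type":"array","items":{"type":"object","properties":{"dp":{"type":"array","items":{"type":"number"}},"roll":{"type":"number"},"jaw":{"type":"number"}}}},"newtons":{"type":"number"}},"required":["steps"]}

```bash
mkdir -p pics; ls; python3 - <<'E'
from plant import r
import cv2,numpy as np
print(r.get_state())
for n in ("scene","top","wrist"):
    c=r.capture(n); cv2.imwrite(f"pics/{n}0.png",c["image"]); np.savez(f"pics/{n}0.npz",**c)
    R=cv2.Rodrigues(np.array(c["rvec"]))[0]; print(n,c["K"],-R.T@np.array(c["tvec"]).ravel(),R[2])
E
```

```text
pics
{'time_s': 0.0, 'joints': array([ 9.19676619e+01,  2.05904411e+01,  6.32028844e-01, -1.94329466e-02,
       -7.01356085e+01, -1.65064373e+01]), 'qd': array([-0.03391621, -0.01260718,  0.00135808,  0.02387583,  0.0230023 ,
       -0.00949137]), 'joint_torque': array([ 2.03467163e-03, -5.82731438e+01,  2.93045783e+01,  6.99692577e+00,
        6.83535865e-03, -1.56391293e-04]), 'tcp_pos': array([0.16936575, 0.6529111 , 0.2396228 ]), 'eef_rot': array([ 1.79904663e+02, -9.20069633e-03, -1.45453859e+01]), 'contact_force': array([-0.05528802,  0.56482813,  0.22147991]), 'moment': array([-0.05956819,  0.0504414 , -0.01244944]), 'gripper_force': 0.0, 'gripper_width': 0.08761864615689396}
scene [[553.70330803   0.         329.70962453]
 [  0.         553.70330803 237.09408164]
 [  0.           0.           1.        ]] [ 0.88975582 -0.43085424  0.76525352] [-0.35776263  0.53896811 -0.76257411]
top [[436.19587013   0.         320.23304431]
 [  0.         436.19587013 243.57214464]
 [  0.           0.           1.        ]] [0.3855611  0.05064551 0.86995737] [ 0.2120685  -0.00269586 -0.97725109]
wrist [[430.8327943    0.         316.73321746]
 [  0.         430.8327943  239.79452959]
 [  0.           0.           1.        ]] [0.24710991 0.63170333 0.38274864] [-0.28414522  0.07237499 -0.95604569]
```

View pics/scene0.png

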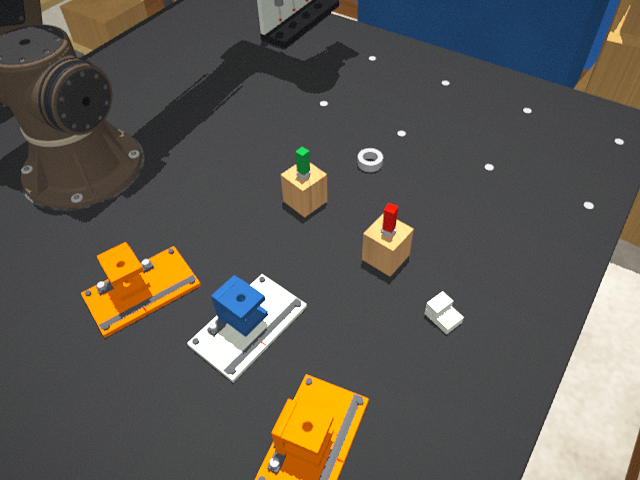

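View pics/top0.png

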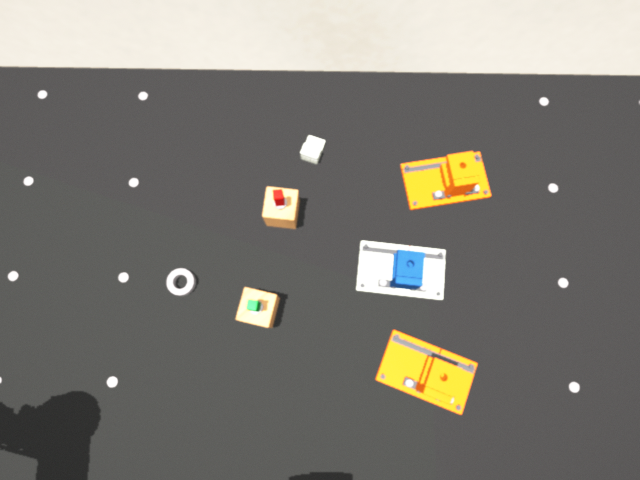

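Scene view shows the green pin in its stand at (303,165), blue bracket at (238,300), and the red pin at (390,225). In the top view these are (254,305), (409,268) and (279,200). Next I measure them.

```bash
cat > h.py <<'E'
import cv2,numpy as np
class Cam:
    def __init__(s,c):
        s.im=np.array(c["image"]);s.K=np.array(c["K"]);s.R=cv2.Rodrigues(np.array(c["rvec"]))[0];s.t=np.array(c["tvec"]).ravel()
        s.C=-s.R.T@s.t; s.P=s.K@np.c_[s.R,s.t]; s.hsv=cv2.cvtColor(s.im,cv2.COLOR_BGR2HSV)
    def plane(s,uv,z):
        uv=np.atleast_2d(uv).astype(float); d=(s.R.T@np.linalg.inv(s.K)@np.c_[uv,np.ones(len(uv))].T).T
        return s.C+d*((z-s.C[2])/d[:,2])[:,None]
    def mask(s,lo,hi): return cv2.inRange(s.hsv,np.array(lo),np.array(hi))
    def proj(s,X):
        p=s.P@np.append(X,1); return p[:2]/p[2]
def tri(a,ua,b,ub):
    X=cv2.triangulatePoints(a.P,b.P,np.array(ua,float).reshape(2,1),np.array(ub,float).reshape(2,1)).ravel(); return X[:3]/X[3]
def big(m):
    n,l,st,c=cv2.connectedComponentsWithStats(m); i=1+np.argmax(st[1:,4]); return (l==i).astype(np.uint8)*255,c[i],st[i]
def load(f): return Cam(np.load(f))
def grab(n,f):
    from plant import r
    c=r.capture(n); cv2.imwrite(f"pics/{f}.png",c["image"]); np.savez(f"pics/{f}.npz",**c); return Cam(c)
E
python3 - <<'E'
from h import *
S,T,W=[load(f"pics/{n}0.npz") for n in("scene","top","wrist")]
G=([45,100,40],[80,255,255]);B=([100,120,40],[125,255,255])
for nm,rg in(("green",G),("blue",B)):
    ms=[]
    for c,roi in((S,(140,0,350,340) if 0 else None),(T,None)):
        m=c.mask(*rg)
        if c is S: m[:130]=0
        mm,ce,st=big(m); ms.append(ce); print(nm,ce,st)
    print(tri(S,ms[0],T,ms[1]))
# base from top: white
m=T.mask([0,0,130],[180,60,255]); m[:230]=0; m[310:]=0; m[:,:340]=0;m[:,460:]=0
m=cv2.morphologyEx(m,cv2.MORPH_CLOSE,np.ones((9,9))); m|=T.mask(*B)
mm,ce,st=big(m); rect=cv2.minAreaRect(np.argwhere(mm>0)[:,::-1].astype(np.int32)); bx=cv2.boxPoints(rect); print(bx); print(T.plane(bx,0.01))
# yellow stand
for c in(S,T):
    m=c.mask([10,40,120],[28,200,255]); print([ (st) for st in cv2.connectedComponentsWithStats(m)[2] if st[4]>200])
# hole: dark blobs in blue
big_=[]
for f,x0,y0,n in((S,180,260,130),(T,345,225,110)):
    big_.append(cv2.resize(f.im[y0:y0+100,x0:x0+n],None,fx=3.9,fy=3.9,interpolation=cv2.INTER_CUBIC)[:390,:395] if 0 else cv2.resize(f.im[y0:y0+n,x0:x0+n],(400,400),interpolation=cv2.INTER_CUBIC))
cv2.imwrite("pics/crop1.png",np.hstack(big_))
E
```

```text
green [302.45645646 160.15015015] [295 146  15  29 333]
green [253.51886792 305.3490566 ] [248 301  12  10 106]
[0.4400663  0.16349491 0.10177308]
blue [238.69230769 304.76923077] [ 211  275   57   61 2106]
blue [407.39305816 269.22326454] [ 391  250   34   39 1066]
[ 0.51382827 -0.11728481  0.05655537]
[[353.69516 290.7439 ]
 [359.43906 239.04878]
 [448.561   248.95123]
 [442.8171  300.64636]]
[[ 0.47779499 -0.01874926  0.01      ]
 [ 0.58249537 -0.0309292   0.01      ]
 [ 0.56420405 -0.21042791  0.01      ]
 [ 0.46035561 -0.19378715  0.01      ]]
[array([     0,      0,    640,    480, 294915], dtype=int32), array([  59,    0,   89,   55, 2811], dtype=int32), array([ 574,    0,   66,  109, 3796], dtype=int32), array([ 20, 128,  67,  19, 311], dtype=int32), array([ 281,  162,   46,   55, 1726], dtype=int32), array([619, 189,  21,  59, 620], dtype=int32), array([ 362,  213,   52,   63, 1978], dtype=int32)]
[array([     0,      0,    640,    480, 298720], dtype=int32), array([ 399,  151,   93,   59, 2897], dtype=int32), array([261, 185,  38,  45, 742], dtype=int32), array([234, 286,  46,  43, 513], dtype=int32), array([ 375,  330,  103,   85, 4311], dtype=int32)]
```

View pics/crop1.png

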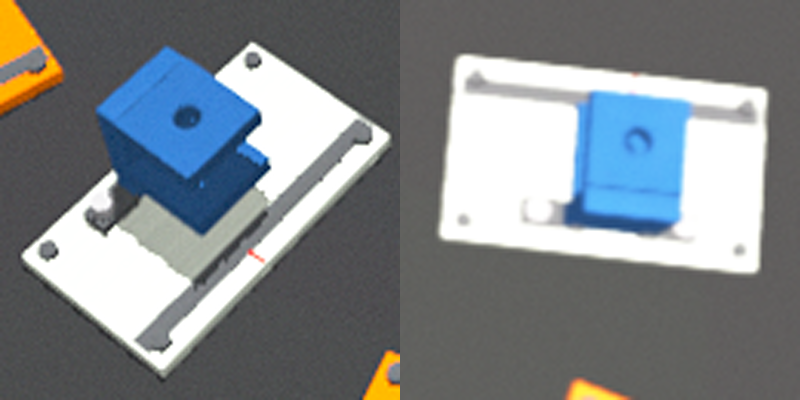

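Crop shows the bore at scene px ≈(240.8,298.0) and top px ≈(410.5,263.5), with the red datum line on the +x edge and the web toward the robot. Now I move above the pin to look closer.

Request:
send_rows(
  steps=[
    {"dp": [40,42,0],"roll": 0,"jaw": 100},
    {"dp": [82,86,0],"roll": 0,"jaw": 100},
    {"dp": [124,130,0],"roll": 0,"jaw": 100},
    {"dp": [166,174,0],"roll": 0,"jaw": 100},
    {"dp": [208,218,0],"roll": 0,"jaw": 100},
  ],
)

```text
time_s: 0.78
tcp_pos: [0.3166, 0.3882, 0.2406]
eef_rot: [-180.0, -0.0, -14.5]
contact_force: [0.2, 0.1, 0.5]
gripper_width: 0.0874
gripper_force: 0.0
```

Request:
send_rows(
  steps=[
    {"dp": [42,44,0],"roll": 0,"jaw": 100},
    {"dp": [84,88,0],"roll": 0,"jaw": 100},
    {"dp": [126,132,0],"roll": 0,"jaw": 100},
    {"dp": [168,178,0],"roll": 0,"jaw": 100},
    {"dp": [177,188,0],"roll": 0,"jaw": 100},
  ],
)

```text
time_s: 1.4
tcp_pos: [0.4409, 0.1607, 0.2405]
eef_rot: [180.0, 0.0, -14.8]
contact_force: [-0.7, 0.2, -0.6]
gripper_width: 0.0874
gripper_force: 0.0
```

```bash
python3 - <<'E'
from h import *
from plant import r
S,T=[load(f"pics/{n}0.npz") for n in("scene","top")]
print("bore",tri(S,(240.8,298),T,(410.45,263.5)),S.plane((240.8,298),.084),T.plane((410.45,263.5),.084))
print("red line S",S.plane((180+257*.325,260+257*.325),.01),"T",T.plane((345+235*.275,225+74*.275),.01))
W=grab("wrist","w1"); s=r.get_state(); print(s["time_s"],s["tcp_pos"],s["eef_rot"],W.C)
m=W.mask([45,80,40],[80,255,255]); mm,ce,st=big(m); print(ce,st,W.proj([.44,.1635,.102]))
E
```

```text
bore [ 0.52137904 -0.11746121  0.08090096] [[ 0.5230508 -0.1188769  0.084    ]] [[ 0.52084003 -0.11680677  0.084     ]]
red line S [[ 0.56582386 -0.13215102  0.01      ]] T [[ 0.57068108 -0.13212919  0.01      ]]
1.45 [0.44095628 0.16104641 0.24042618] [ 1.79967989e+02  1.14424293e-02 -1.47238013e+01] [0.51855439 0.13900949 0.38347222]
[313.79067722 234.1996482 ] [ 300  212   29   45 1137] [311.23678954 233.85601191]
```

View pics/w1.png

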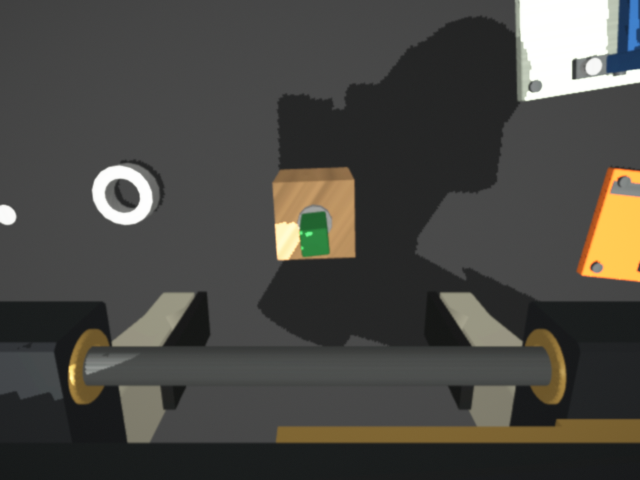

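Wrist view: the green handle spans px (300..329, 212..257), nearly aligned with the jaws. The fixture is at upper right and the ring at (126,193), clear of the fingers. I measure the handle yaw.

```bash
python3 - <<'E'
from h import *
W=load("pics/w1.npz")
m=W.mask([45,80,40],[80,255,255]); mm,ce,st=big(m)
c=cv2.findContours(mm,cv2.RETR_EXTERNAL,cv2.CHAIN_APPROX_NONE)[0][0]
p=cv2.approxPolyDP(cv2.convexHull(c),1.5,True)[:,0]; print(p)
for z in(.126,.078): print(z,W.plane(p,z)[:,:2].round(4).tolist())
print(W.hsv[208:262,314,2])
# yellow stand top face corners
m=W.mask([8,40,100],[30,255,255]); m[:160]=0;m[270:]=0;m[:,:260]=0;m[:,370:]=0
c=max(cv2.findContours(m,cv2.RETR_EXTERNAL,cv2.CHAIN_APPROX_NONE)[0],key=cv2.contourArea)
p=cv2.approxPolyDP(cv2.convexHull(c),3,True)[:,0];print(p);print(W.plane(p,.07)[:,:2].round(4).tolist())
cv2.imwrite("pics/c2.png",cv2.resize(W.im[155:270,250:380],None,fx=5,fy=5,interpolation=cv2.INTER_NEAREST))
E
```

```text
[[324 212]
 [328 253]
 [304 256]
 [302 254]
 [300 237]
 [302 215]]
0.126 [[0.4582, 0.1502], [0.4318, 0.1544], [0.4338, 0.1696], [0.4354, 0.1705], [0.4465, 0.1687], [0.4598, 0.1638]]
0.078 [[0.4469, 0.1523], [0.4157, 0.1573], [0.418, 0.1753], [0.4199, 0.1763], [0.4331, 0.1743], [0.4488, 0.1684]]
[161 161 159 151 124 102  97  97  96  97  98  99  99  98  99  99  99  98
  99 100 103 117 128 132 134 134 134 133 133 134 133 133 133 132 132 132
 131 131 131 131 131 131 131 131 131 131 128 130 158 176 134  72  42  38]
[[346 167]
 [354 180]
 [355 256]
 [277 260]
 [272 182]
 [278 172]]
[[0.4733, 0.1289], [0.4627, 0.1255], [0.4053, 0.1383], [0.4175, 0.1973], [0.4765, 0.1838], [0.4824, 0.1775]]
```

View pics/c2.png

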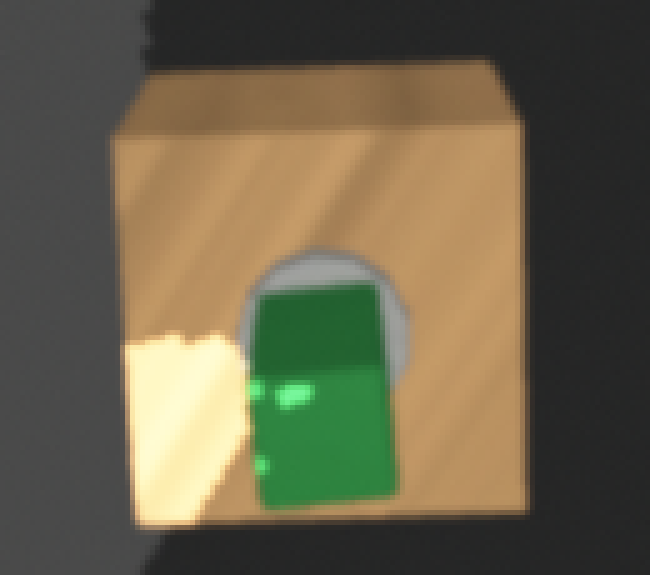

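```bash
python3 - <<'E'
from h import *
W=load("pics/w1.npz")
p=np.array([(251,373),(386,363),(397,494),(264,509)])/5+[250,155]-.4
q=W.plane(p,.126)[:,:2]; print(q.round(4),q.mean(0))
for a,b in((1,0),(2,3),(0,3),(1,2)):
    d=q[b]-q[a]; print(np.degrees(np.arctan2(d[1],d[0]))%90-90,np.linalg.norm(d))
T=load("pics/top0.npz");S=load("pics/scene0.npz")
for c,roi in((T,"T"),(S,"S")):
    m=c.mask([45,80,40],[80,255,255]); 
    if c is S: m[:130]=0
    mm,ce,st=big(m); print(roi,c.plane(ce,.102), c.proj(np.append(q.mean(0),.102)),ce)
E
```

```text
[[0.4514 0.1675]
 [0.4484 0.151 ]
 [0.4314 0.1539]
 [0.4338 0.1707]] [0.44124972 0.16075581]
-10.382051160683602 0.016793021630234835
-7.976518747479631 0.016930411540691328
-10.167030611778642 0.01792371973632255
-9.750518565974687 0.017214033796115556
T [[0.44062498 0.1642653  0.102     ]] [255.29870192 304.88494444] [253.27350427 305.22222222]
S [[0.4398012  0.16323132 0.102     ]] [302.29241994 161.12233019] [302.41420118 160.03846154]
```

Request:
send_rows(
  steps=[
    {"dp": [0,-1,30],"roll": -0.089,"jaw": 100},
    {"dp": [0,-1,75],"roll": -0.089,"jaw": 100},
    {"dp": [0,-1,115],"roll": -0.089,"jaw": 100},
    {"dp": [0,-1,140],"roll": -0.089,"jaw": 100},
    {"dp": [0,-1,140],"roll": -0.089,"jaw": 100},
  ],
)

```text
time_s: 2.08
tcp_pos: [0.4392, 0.1645, 0.099]
eef_rot: [179.8, 0.2, -9.4]
contact_force: [0.3, 0.9, 1.0]
gripper_width: 0.0877
gripper_force: 0.0
```

Request:
send_rows(
  newtons=40,
  steps=[
    {"dp": [0,0,0],"roll": 0,"jaw": 10},
    {"dp": [0,0,0],"roll": 0,"jaw": 10},
    {"dp": [0,0,0],"roll": 0,"jaw": 10},
    {"dp": [0,0,0],"roll": 0,"jaw": 10},
    {"dp": [0,0,0],"roll": 0,"jaw": 10},
  ],
)

```text
time_s: 2.7
tcp_pos: [0.4405, 0.1647, 0.1008]
eef_rot: [-180.0, -0.0, -9.4]
contact_force: [-0.2, 0.0, -0.5]
gripper_width: 0.0427
gripper_force: 0.0
```

Request:
send_rows(
  steps=[
    {"dp": [0,0,0],"roll": 0,"jaw": 10},
    {"dp": [0,0,0],"roll": 0,"jaw": 10},
    {"dp": [0,0,0],"roll": 0,"jaw": 10},
    {"dp": [0,0,0],"roll": 0,"jaw": 10},
  ],
)

```text
time_s: 3.2
tcp_pos: [0.4402, 0.1641, 0.1004]
eef_rot: [179.9, 0.0, -9.4]
contact_force: [0.2, -2.3, 1.6]
gripper_width: 0.0179
gripper_force: 40.0
```

```bash
python3 - <<'E'
from h import *
from plant import r
W=grab("wrist","w2")
for i in range(6):
    s=r.get_state(); print(s["time_s"],s["tcp_pos"].round(4),s["eef_rot"].round(2),s["contact_force"].round(2),s["gripper_width"],s["gripper_force"]); W=Cam(r.capture("wrist"))
E
```

```text
3.25 [0.4402 0.1641 0.1004] [ 1.7994e+02  3.0000e-02 -9.4500e+00] [-0.58 -3.31  0.88] 0.017724543752869193 39.95982885360718
3.3 [0.4402 0.1641 0.1004] [ 1.7994e+02  3.0000e-02 -9.4500e+00] [-0.23 -3.34  2.25] 0.01763663606295506 39.959739446640015
3.35 [0.4402 0.1641 0.1004] [ 1.7994e+02  3.0000e-02 -9.4500e+00] [-0.26 -2.44  1.66] 0.01779318202164415 39.95961606502533
3.4 [0.4402 0.1641 0.1004] [ 1.7994e+02  3.0000e-02 -9.4500e+00] [ 0.1 -4.1  1.5] 0.017751955957266054 39.95956063270569
3.45 [0.4402 0.1641 0.1004] [ 1.7994e+02  3.0000e-02 -9.4500e+00] [-0.18 -4.83  1.07] 0.01734291678448833 39.959421157836914
3.5 [0.4402 0.1642 0.1004] [ 1.7995e+02  3.0000e-02 -9.4500e+00] [-0.01 -4.78  1.1 ] 0.017421360922437186 39.95926558971405
```

View pics/w2.png

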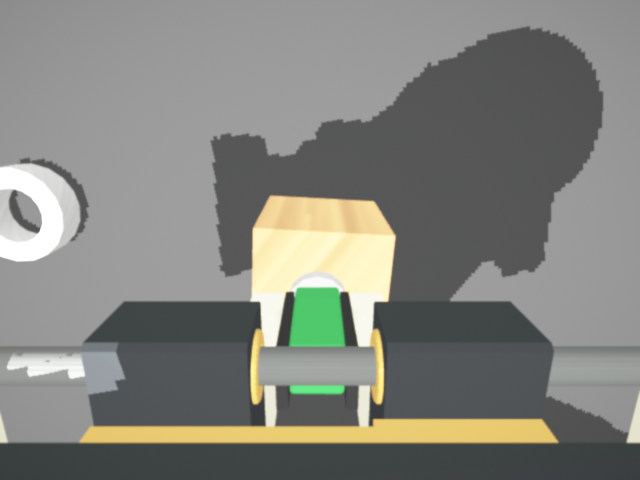

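Wrist view: handle at (317,340) is gripped squarely between the pads, width 17.8 mm. Lifting.

Request:
send_rows(
  steps=[
    {"dp": [0,0,-8],"roll": 0,"jaw": 10},
    {"dp": [0,0,-25],"roll": 0,"jaw": 10},
    {"dp": [0,0,-50],"roll": 0,"jaw": 10},
    {"dp": [0,0,-75],"roll": 0,"jaw": 10},
    {"dp": [0,0,-100],"roll": 0,"jaw": 10},
  ],
)

```text
time_s: 4.18
tcp_pos: [0.4409, 0.1656, 0.2021]
eef_rot: [-179.9, -0.1, -9.4]
contact_force: [0.5, 1.4, -1.2]
gripper_width: 0.0181
gripper_force: 40.0
```

Request:
send_rows(
  steps=[
    {"dp": [0,0,-15],"roll": 0,"jaw": 10},
    {"dp": [0,0,-15],"roll": 0,"jaw": 10},
    {"dp": [0,0,-15],"roll": 0,"jaw": 10},
  ],
)

```text
time_s: 4.55
tcp_pos: [0.44, 0.1646, 0.2147]
eef_rot: [180.0, 0.1, -9.5]
contact_force: [-0.3, -0.3, -1.7]
gripper_width: 0.018
gripper_force: 40.0
```

```bash
python3 - <<'E'
from h import *
from plant import r
s=r.get_state(); print({k:np.round(s[k],4) for k in("time_s","tcp_pos","eef_rot","contact_force","moment")})
S=grab("scene","s3")
T=grab("top","t3")
G=([45,100,40],[80,255,255])
a=S.mask(*G);a[:80]=0
b=T.mask(*G); A=big(a);Bm=big(b); print(A[1:],Bm[1:],tri(S,A[1],T,Bm[1]))
# base corners from scene: white region hull
m=S.mask([0,0,150],[180,50,255]); m[:265]=0;m[385:]=0;m[:,:180]=0;m[:,315:]=0
c=np.vstack([x for x in cv2.findContours(m,cv2.RETR_EXTERNAL,cv2.CHAIN_APPROX_NONE)[0] if cv2.contourArea(x)>60])
p=cv2.approxPolyDP(cv2.convexHull(c),3,True)[:,0]; print(p.tolist()); print(S.plane(p,.01).round(4).tolist())
m=T.mask([0,0,130],[180,60,255]); m[:230]=0; m[310:]=0; m[:,:340]=0;m[:,460:]=0
c=np.vstack([x for x in cv2.findContours(m,cv2.RETR_EXTERNAL,cv2.CHAIN_APPROX_NONE)[0] if cv2.contourArea(x)>60])
p=cv2.approxPolyDP(cv2.convexHull(c),3,True)[:,0]; print(p.tolist()); print(T.plane(p,.01).round(4).tolist())
E
```

```text
{'time_s': np.float64(4.55), 'tcp_pos': array([0.44  , 0.1646, 0.2147]), 'eef_rot': array([ 1.799775e+02,  5.430000e-02, -9.451700e+00]), 'contact_force': array([-0.3317, -0.2677, -1.7079]), 'moment': array([ 0.0181, -0.0049, -0.0118])}Traceback (most recent call last):
  File "<stdin>", line 8, in <module>
  File "h.py", line 15, in big
    n,l,st,c=cv2.connectedComponentsWithStats(m); i=1+np.argmax(st[1:,4]); return (l==i).astype(np.uint8)*255,c[i],st[i]
                                                      ~~~~~~~~~^^^^^^^^^^
    return _wrapfunc(a, 'argmax', axis=axis, out=out, **kwds)
    return bound(*args, **kwds)
ValueError: attempt to get argmax of an empty sequence
```

```bash
python3 - <<'E'
from h import *
S,T=[load(f"pics/{n}0.npz") for n in("scene","top")]
for c,(y0,y1,x0,x1) in((S,(265,385,180,315)),(T,(230,310,340,460))):
    m=c.mask([0,0,130],[180,60,255]); k=np.zeros_like(m);k[y0:y1,x0:x1]=m[y0:y1,x0:x1]
    q=np.vstack([x for x in cv2.findContours(k,cv2.RETR_EXTERNAL,cv2.CHAIN_APPROX_NONE)[0] if cv2.contourArea(x)>60])
    p=cv2.approxPolyDP(cv2.convexHull(q),3,True)[:,0]; print(p.tolist()); print(c.plane(p,.01)[:,:2].round(4).tolist())
    # red line
    k[:]=0; k[y0:y1,x0:x1]=(c.mask([0,70,60],[7,255,255])|c.mask([173,70,60],[180,255,255]))[y0:y1,x0:x1]
    q=np.argwhere(k)[:,::-1]; print("red",len(q),c.plane(q.mean(0),.01) if len(q) else 0)
    # bore: dark in blue top
    b=c.mask([95,120,20],[130,255,255]); u=(240.8,298) if c is S else (410.4,263.5); x,y=map(int,u)
    v=c.hsv[y-7:y+8,x-7:x+8,2]; print(v)
E
```

```text
[[263, 274], [306, 306], [232, 381], [187, 342]]
[[0.4843, -0.0265], [0.5823, -0.0405], [0.5644, -0.2066], [0.4643, -0.1937]]
red 24 [[ 0.5305395  -0.12403256  0.01      ]]
[[213 217 217 217 215 217 213 216 217 215 218 218 218 216 217]
 [217 217 217 217 216 218 214 216 212 211 213 214 219 219 215]
 [215 219 217 217 219 209 209 201 198 205 207 216 220 215 218]
 [215 216 217 215 214 175 177 157 150 156 181 209 219 216 212]
 [218 220 221 214 183 133 124 105  98 108 128 167 203 214 215]
 [218 218 217 195 134  97 101 101 106 101  98 109 177 209 215]
 [216 215 210 163 103  94  98 104 106 106  96  91 170 214 214]
 [219 219 215 148  97  98 102 109 106 145 112  99 181 216 219]
 [219 221 219 156  96  97 107 108 108 158 120 135 199 215 218]
 [221 220 223 190 124 106 105 106 108 106 133 190 215 218 215]
 [219 218 221 226 194 162 141 140 149 168 193 219 220 217 220]
 [220 216 219 220 223 219 203 200 203 221 222 220 218 215 216]
 [219 220 219 218 219 221 221 220 221 216 216 220 218 216 216]
 [220 219 221 217 220 215 214 221 219 218 218 217 220 218 218]
 [222 219 219 215 219 220 219 218 220 219 216
[... 396 characters left out ...]
8 248]
 [248 248 248 246 242 229 205 194 208 229 241 246 247 248 249]
 [248 248 247 242 227 201 190 179 167 187 225 243 247 248 248]
 [248 248 246 239 215 220 234 229 190 167 198 237 247 249 248]
 [248 248 247 237 225 237 245 244 231 191 187 229 246 248 249]
 [248 248 246 237 221 231 244 247 244 227 200 230 247 249 249]
 [248 248 246 241 223 219 239 246 246 236 218 238 247 248 249]
 [248 248 247 244 237 229 236 245 245 239 236 245 248 249 249]
 [248 248 247 247 245 242 242 244 244 244 246 248 248 249 249]
 [248 248 248 248 247 247 246 247 247 247 248 249 249 248 249]
 [248 248 248 248 248 248 248 248 248 248 248 249 249 249 249]
 [247 248 248 248 248 248 248 249 248 249 249 248 249 249 248]]
```

Request:
send_rows(
  steps=[
    {"dp": [12,25,0],"roll": 0,"jaw": 10},
    {"dp": [36,75,0],"roll": 0,"jaw": 10},
    {"dp": [60,125,0],"roll": 0,"jaw": 10},
    {"dp": [84,175,0],"roll": 0,"jaw": 10},
    {"dp": [105,218,0],"roll": 0,"jaw": 10},
  ],
)

```text
time_s: 5.28
tcp_pos: [0.5083, -0.0696, 0.2148]
eef_rot: [180.0, 0.1, -9.5]
contact_force: [1.2, 0.9, -1.3]
gripper_width: 0.0175
gripper_force: 40.0
```

Request:
send_rows(
  steps=[
    {"dp": [16,34,0],"roll": 0,"jaw": 10},
    {"dp": [22,46,5],"roll": 0,"jaw": 10},
    {"dp": [22,46,14],"roll": 0,"jaw": 10},
    {"dp": [22,46,20],"roll": 0,"jaw": 10},
    {"dp": [22,46,20],"roll": 0,"jaw": 10},
  ],
)

```text
time_s: 5.9
tcp_pos: [0.5219, -0.1157, 0.1949]
eef_rot: [180.0, 0.1, -9.4]
contact_force: [-0.2, 0.4, -0.8]
gripper_width: 0.0175
gripper_force: 40.0
```

```bash
python3 - <<'E'
from h import *
from plant import r
for i in range(4): S=grab("wrist",f"w4")
S=grab("scene","s4")
s=r.get_state(); print({k:np.round(s[k],4) for k in("time_s","tcp_pos","eef_rot","contact_force","moment")})
W=load("pics/w4.npz")
print("bore",W.proj([.522,-.117,.084]), "tip", W.proj(s["tcp_pos"]-[0,0,.0944]),"S tip",S.proj(s["tcp_pos"]-[0,0,.0944]))
u,v=map(int,W.proj([.522,-.117,.09]))
a=cv2.resize(S.im[215:335,180:300],(400,400),interpolation=cv2.INTER_CUBIC)
b=cv2.resize(W.im[160:320,240:400],(400,400),interpolation=cv2.INTER_CUBIC)
cv2.imwrite("pics/c4.png",np.hstack([a,b]))
E
```

```text
{'time_s': np.float64(6.15), 'tcp_pos': array([ 0.5227, -0.1162,  0.196 ]), 'eef_rot': array([-1.79989e+02, -4.40000e-02, -9.40240e+00]), 'contact_force': array([-0.2864, -0.5076, -1.8694]), 'moment': array([0.0166, 0.0483, 0.042 ])}
bore [316.41585374 244.02526313] tip [314.83748222 252.32452608] S tip [240.13524146 289.78662235]
```

View pics/c4.png

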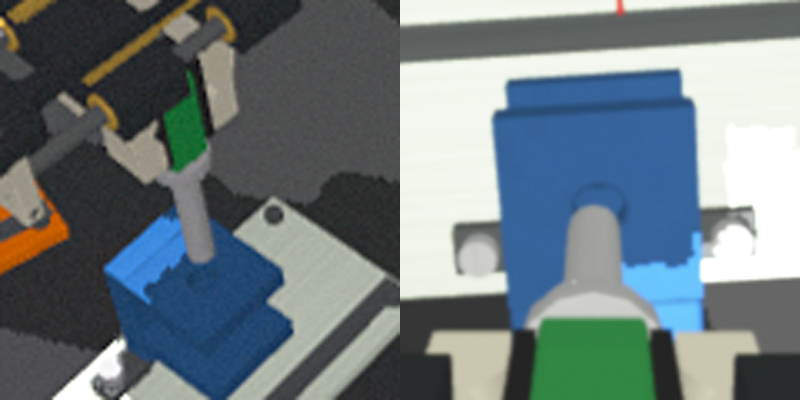

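Left half shows the pin tip just above and behind the bore. Right half (wrist) shows the bore's far rim at crop (600,184) and the tip's far edge at (595,205). I refine these edges numerically.

```bash
python3 - <<'E'
from h import *
W=load("pics/w4.npz"); g=W.im.astype(int)
print("col318-321 rows 228-250: blue,red"); 
for c in(316,318,320,322): print(c,g[228:250,c,0].tolist(),g[228:250,c,2].tolist())
for rr in(237,239,241,246,250): print(rr,"B",g[rr,302:336,0].tolist(),"R",g[rr,302:336,2].tolist())
E
```

```text
col318-321 rows 228-250: blue,red
316 [155, 155, 155, 155, 152, 142, 137, 143, 150, 152, 153, 153, 153, 153, 157, 157, 157, 158, 158, 157, 157, 157] [53, 52, 53, 54, 52, 49, 47, 50, 52, 52, 53, 53, 55, 79, 130, 155, 160, 160, 160, 160, 160, 160]
318 [155, 155, 155, 155, 149, 136, 131, 140, 148, 152, 153, 153, 155, 155, 157, 157, 158, 159, 159, 159, 159, 159] [54, 53, 53, 53, 51, 47, 46, 49, 51, 53, 53, 54, 56, 80, 129, 153, 160, 161, 161, 160, 160, 160]
320 [156, 156, 157, 156, 150, 136, 133, 141, 150, 154, 154, 155, 155, 155, 157, 158, 159, 160, 160, 160, 160, 161] [53, 53, 54, 53, 51, 47, 46, 49, 52, 53, 53, 54, 54, 67, 106, 143, 159, 161, 162, 162, 161, 162]
322 [157, 157, 157, 157, 152, 142, 140, 146, 152, 155, 155, 154, 155, 155, 156, 158, 159, 159, 159, 159, 159, 160] [54, 53, 53, 53, 52, 49, 49, 50, 52, 53, 53, 53, 54, 57, 81, 126, 153, 159, 160, 161, 160, 161]
237 B [154, 155, 154, 153, 153, 153, 153, 148, 142, 142, 145, 150, 152, 151, 152, 152, 152, 153, 154, 154, 155, 155, 155, 154, 152, 147, 143, 146, 152, 155, 155, 154, 155, 155] R [53, 54, 53, 52, 53, 53, 53, 51, 49, 50,
[... 698 characters left out ...]
2, 48, 47, 50, 54, 54, 55, 55]
246 B [153, 153, 153, 152, 152, 150, 145, 142, 146, 150, 152, 155, 157, 158, 158, 158, 159, 159, 160, 160, 159, 157, 153, 149, 134, 119, 113, 120, 135, 147, 153, 156, 157, 157] R [53, 53, 54, 53, 53, 59, 85, 118, 140, 151, 154, 157, 159, 160, 160, 160, 161, 161, 162, 162, 160, 158, 150, 128, 86, 52, 41, 43, 48, 52, 55, 55, 55, 55]
250 B [153, 152, 153, 152, 150, 147, 146, 148, 150, 152, 153, 155, 157, 158, 158, 158, 159, 160, 160, 159, 159, 158, 155, 151, 147, 141, 143, 148, 152, 154, 155, 156, 157, 158] R [53, 53, 53, 54, 65, 100, 134, 146, 151, 153, 155, 157, 160, 160, 161, 160, 160, 161, 162, 162, 161, 160, 156, 153, 140, 104, 68, 54, 54, 54, 55, 55, 55, 56]
```

```bash
python3 - <<'E'
from h import *
W=load("pics/w4.npz"); yw=np.radians(-9.42); x=np.array([np.cos(yw),np.sin(yw)]); y=np.array([np.sin(yw),-np.cos(yw)])
print(W.C)
tip=W.plane((317.2,242),.1026)[0,:2]-.006*x
b=W.plane((319.2,234),.0835)[0,:2]-.007*x
print(tip,b,"tool dx,dy",(b-tip)@x,(b-tip)@y)
for rr,l,rg in((237,310.5,328),(239,309.2,329.2),(241,308.7,329.5)):
    p=W.plane([(l,rr),(rg,rr)],.0835)[:,:2]; h=np.linalg.norm(p[1]-p[0])/2; c=p.mean(0)-x*np.sqrt(max(0,.007**2-h*h)); print(rr,h,c,(c-tip)@x,(c-tip)@y)
E
```

```text
[ 0.60169839 -0.13041643  0.33898846]
[ 0.52302556 -0.11764067] [ 0.5210658  -0.11858537] tool dx,dy -0.0017787166019545473 0.001252715773209207
237 0.005415847395922654 [ 0.52168262 -0.11872347] -0.00114761146889963 0.001287998671290006
239 0.006198332591159557 [ 0.52157693 -0.11867751] -0.001259398314401661 0.0012599579556173768
241 0.006455436581133771 [ 0.52084501 -0.11849612] -0.0020111315326145937 0.001200805372744561
```

Request:
send_rows(
  steps=[
    {"dp": [-1.5,1.3,2],"roll": 0,"jaw": 10},
    {"dp": [-1.5,1.3,7],"roll": 0,"jaw": 10},
    {"dp": [-1.5,1.3,12],"roll": 0,"jaw": 10},
    {"dp": [-1.5,1.3,14],"roll": 0,"jaw": 10},
    {"dp": [-1.5,1.3,14],"roll": 0,"jaw": 10},
  ],
)

```text
time_s: 6.78
tcp_pos: [0.5207, -0.1177, 0.1813]
eef_rot: [180.0, 0.0, -9.4]
contact_force: [-0.5, 0.3, -1.2]
gripper_width: 0.018
gripper_force: 40.0
```

Request:
send_rows(
  steps=[
    {"dp": [0,0,1],"roll": 0,"jaw": 10},
    {"dp": [0,0,2],"roll": 0,"jaw": 10},
    {"dp": [0,0,3],"roll": 0,"jaw": 10},
    {"dp": [0,0,3],"roll": 0,"jaw": 10},
  ],
)

```text
time_s: 7.28
tcp_pos: [0.5207, -0.1176, 0.1785]
eef_rot: [180.0, 0.0, -9.4]
contact_force: [0.3, 0.2, -0.7]
gripper_width: 0.0177
gripper_force: 40.0
```

Request:
send_rows(
  steps=[
    {"dp": [0,0,0.5],"roll": 0,"jaw": 10},
    {"dp": [0,0,1],"roll": 0,"jaw": 10},
    {"dp": [0,0,1],"roll": 0,"jaw": 10},
  ],
)

```text
time_s: 7.65
tcp_pos: [0.5207, -0.1176, 0.1775]
eef_rot: [180.0, 0.0, -9.4]
contact_force: [-0.2, -1.0, -1.1]
gripper_width: 0.0178
gripper_force: 40.0
```

Request:
send_rows(
  steps=[
    {"dp": [0,0,0.4],"roll": 0,"jaw": 10},
    {"dp": [0,0,0.8],"roll": 0,"jaw": 10},
    {"dp": [0,0,0.8],"roll": 0,"jaw": 10},
  ],
)

```text
time_s: 8.02
tcp_pos: [0.5207, -0.1176, 0.1767]
eef_rot: [180.0, 0.0, -9.4]
contact_force: [0.0, 0.3, -0.8]
gripper_width: 0.0177
gripper_force: 40.0
```

Already 1.7 mm below the expected contact height with no force, so the pin is probably entering the bore.

Request:
send_rows(
  steps=[
    {"dp": [0,0,0.7],"roll": 0,"jaw": 10},
    {"dp": [0,0,1.4],"roll": 0,"jaw": 10},
    {"dp": [0,0,2],"roll": 0,"jaw": 10},
    {"dp": [0,0,2],"roll": 0,"jaw": 10},
  ],
)

```text
time_s: 8.52
tcp_pos: [0.5207, -0.1177, 0.1747]
eef_rot: [180.0, 0.0, -9.4]
contact_force: [0.2, 0.9, -2.1]
gripper_width: 0.0178
gripper_force: 40.0
```

Request:
send_rows(
  steps=[
    {"dp": [0,0,1],"roll": 0,"jaw": 10},
    {"dp": [0,0,2],"roll": 0,"jaw": 10},
    {"dp": [0,0,3],"roll": 0,"jaw": 10},
    {"dp": [0,0,4],"roll": 0,"jaw": 10},
    {"dp": [0,0,4],"roll": 0,"jaw": 10},
  ],
)

```text
time_s: 9.15
tcp_pos: [0.5207, -0.1176, 0.1706]
eef_rot: [180.0, 0.0, -9.4]
contact_force: [-0.1, 0.5, -1.1]
gripper_width: 0.0177
gripper_force: 40.0
```

In the bore (8 mm deep, no side load). Lowering steadily.

Request:
send_rows(
  steps=[
    {"dp": [0,0,3],"roll": 0,"jaw": 10},
    {"dp": [0,0,7],"roll": 0,"jaw": 10},
    {"dp": [0,0,11],"roll": 0,"jaw": 10},
    {"dp": [0,0,15],"roll": 0,"jaw": 10},
    {"dp": [0,0,18],"roll": 0,"jaw": 10},
  ],
)

```text
time_s: 9.78
tcp_pos: [0.5207, -0.1177, 0.1524]
eef_rot: [180.0, 0.0, -9.4]
contact_force: [-0.0, -0.1, -0.8]
gripper_width: 0.0179
gripper_force: 40.0
```

Request:
send_rows(
  steps=[
    {"dp": [0,0,3],"roll": 0,"jaw": 10},
    {"dp": [0,0,6],"roll": 0,"jaw": 10},
    {"dp": [0,0,9],"roll": 0,"jaw": 10},
    {"dp": [0,0,12],"roll": 0,"jaw": 10},
    {"dp": [0,0,12],"roll": 0,"jaw": 10},
  ],
)

```text
time_s: 10.4
tcp_pos: [0.5206, -0.1176, 0.1405]
eef_rot: [180.0, 0.0, -9.4]
contact_force: [0.1, 0.9, -1.5]
gripper_width: 0.0179
gripper_force: 40.0
```

Request:
send_rows(
  steps=[
    {"dp": [0,0,1],"roll": 0,"jaw": 10},
    {"dp": [0,0,2],"roll": 0,"jaw": 10},
    {"dp": [0,0,3],"roll": 0,"jaw": 10},
    {"dp": [0,0,4],"roll": 0,"jaw": 10},
    {"dp": [0,0,5],"roll": 0,"jaw": 10},
  ],
)

```text
time_s: 11.02
tcp_pos: [0.5207, -0.1176, 0.1357]
eef_rot: [180.0, 0.0, -9.4]
contact_force: [0.5, -0.9, -0.5]
gripper_width: 0.0178
gripper_force: 40.0
```

Request:
send_rows(
  steps=[
    {"dp": [0,0,0.7],"roll": 0,"jaw": 10},
    {"dp": [0,0,1.4],"roll": 0,"jaw": 10},
    {"dp": [0,0,2.1],"roll": 0,"jaw": 10},
    {"dp": [0,0,2.8],"roll": 0,"jaw": 10},
    {"dp": [0,0,2.8],"roll": 0,"jaw": 10},
  ],
)

```text
time_s: 11.65
tcp_pos: [0.5208, -0.1176, 0.1329]
eef_rot: [180.0, 0.0, -9.4]
contact_force: [0.7, -0.7, -1.2]
gripper_width: 0.018
gripper_force: 40.0
```

Request:
send_rows(
  steps=[
    {"dp": [0,0,1.5],"roll": 0,"jaw": 10},
    {"dp": [0,0,3],"roll": 0,"jaw": 10},
    {"dp": [0,0,5],"roll": 0,"jaw": 10},
    {"dp": [0,0,7],"roll": 0,"jaw": 10},
    {"dp": [0,0,7],"roll": 0,"jaw": 10},
  ],
)

```text
time_s: 12.28
tcp_pos: [0.5206, -0.1177, 0.1257]
eef_rot: [180.0, 0.0, -9.4]
contact_force: [0.8, -0.6, -1.0]
gripper_width: 0.0179
gripper_force: 40.0
```

Tip is through the lower ear. Home should come at TCP z ≈ 0.1144.

Request:
send_rows(
  steps=[
    {"dp": [0,0,2],"roll": 0,"jaw": 10},
    {"dp": [0,0,4],"roll": 0,"jaw": 10},
    {"dp": [0,0,6],"roll": 0,"jaw": 10},
    {"dp": [0,0,8],"roll": 0,"jaw": 10},
    {"dp": [0,0,9],"roll": 0,"jaw": 10},
  ],
)

```text
time_s: 12.9
tcp_pos: [0.5207, -0.1176, 0.1168]
eef_rot: [180.0, 0.0, -9.4]
contact_force: [-0.1, 0.4, -0.8]
gripper_width: 0.0178
gripper_force: 40.0
```

Request:
send_rows(
  steps=[
    {"dp": [0,0,0.5],"roll": 0,"jaw": 10},
    {"dp": [0,0,1],"roll": 0,"jaw": 10},
    {"dp": [0,0,1.4],"roll": 0,"jaw": 10},
    {"dp": [0,0,1.4],"roll": 0,"jaw": 10},
  ],
)

```text
time_s: 13.4
tcp_pos: [0.5208, -0.1176, 0.1156]
eef_rot: [-180.0, -0.0, -9.4]
contact_force: [-0.3, -0.3, -0.9]
gripper_width: 0.0176
gripper_force: 40.0
```

Request:
send_rows(
  steps=[
    {"dp": [0,0,0.3],"roll": 0,"jaw": 10},
    {"dp": [0,0,0.6],"roll": 0,"jaw": 10},
    {"dp": [0,0,0.6],"roll": 0,"jaw": 10},
  ],
)

```text
time_s: 13.78
tcp_pos: [0.5207, -0.1176, 0.1149]
eef_rot: [180.0, 0.0, -9.4]
contact_force: [0.4, -0.0, -1.6]
gripper_width: 0.018
gripper_force: 40.0
```

Request:
send_rows(
  steps=[
    {"dp": [0,0,0.2],"roll": 0,"jaw": 10},
    {"dp": [0,0,0.4],"roll": 0,"jaw": 10},
    {"dp": [0,0,0.4],"roll": 0,"jaw": 10},
  ],
)

```text
time_s: 14.15
tcp_pos: [0.5208, -0.1176, 0.1146]
eef_rot: [-180.0, 0.0, -9.4]
contact_force: [-0.2, 0.2, -1.5]
gripper_width: 0.0171
gripper_force: 40.0
```

Request:
send_rows(
  steps=[
    {"dp": [0,0,0.2],"roll": 0,"jaw": 10},
    {"dp": [0,0,0.3],"roll": 0,"jaw": 10},
    {"dp": [0,0,0.3],"roll": 0,"jaw": 10},
  ],
)

```text
time_s: 14.52
tcp_pos: [0.5208, -0.1177, 0.1144]
eef_rot: [180.0, -0.0, -9.4]
contact_force: [-1.0, 0.5, 2.1]
gripper_width: 0.018
gripper_force: 40.0
```

The collar has touched (Fz rose about 3 N at the expected height). Releasing and retreating.

Request:
send_rows(
  steps=[
    {"dp": [0,0,0],"roll": 0,"jaw": 60},
    {"dp": [0,0,0],"roll": 0,"jaw": 60},
    {"dp": [0,0,0],"roll": 0,"jaw": 60},
    {"dp": [0,0,0],"roll": 0,"jaw": 60},
    {"dp": [0,0,0],"roll": 0,"jaw": 60},
  ],
)

```text
time_s: 15.15
tcp_pos: [0.5208, -0.1176, 0.1143]
eef_rot: [-180.0, -0.0, -9.4]
contact_force: [-0.2, -0.7, -0.2]
gripper_width: 0.0522
gripper_force: 0.0
```

Request:
send_rows(
  steps=[
    {"dp": [0,0,-10],"roll": 0,"jaw": 60},
    {"dp": [0,0,-40],"roll": 0,"jaw": 60},
    {"dp": [0,0,-80],"roll": 0,"jaw": 60},
    {"dp": [0,0,-120],"roll": 0,"jaw": 60},
    {"dp": [0,0,-120],"roll": 0,"jaw": 60},
  ],
)

```text
time_s: 15.78
tcp_pos: [0.5227, -0.1177, 0.2386]
eef_rot: [-179.9, -0.4, -9.4]
contact_force: [-0.1, 0.1, -1.2]
gripper_width: 0.0527
gripper_force: 0.0
```

```bash
python3 - <<'E'
from h import *
from plant import r
S=grab("scene","s5"); S=grab("scene","s5"); W=grab("wrist","w5"); s=r.get_state(); print(s["time_s"],s["tcp_pos"],s["contact_force"],s["gripper_width"])
cv2.imwrite("pics/c5.png",np.hstack([cv2.resize(S.im[215:335,180:300],(400,400)),cv2.resize(W.im[140:340,220:420],(400,400))]))
a=S.mask([45,100,40],[80,255,255]);a[:130]=0; m,c,st=big(a); print(c,S.proj([.5207,-.1177,.116]))
E
```

```text
15.925 [ 0.52027281 -0.11757325  0.23401648] [-0.90334987 -0.28871216 -0.64321305] 0.05250806628952529
[236.97004608 283.90552995] [237.06581866 284.16100926]
```

View pics/c5.png

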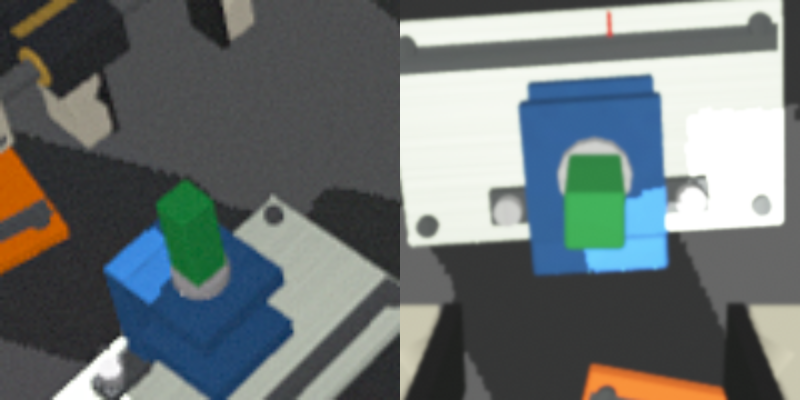

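The pin stands upright with its collar flat on the upper ear, its handle at scene px (237,284) as predicted for home, and the gripper is clear. Handing in.

```bash
python3 -c "
from plant import r
print(r.close_job())"
```

```text
the job is handed in; nothing more can be done
None
```

The go pin is through both ears of the blue bracket with its collar on the upper ear, released and handed in at about 16 s; touch readings between moves stayed within about 5 N, and no verdict came back on hand-in.

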